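# Turn over the dyed sample board in its V rest

## Task

Turn over the wide yellow-to-pink dyed sample board that lies in the wooden V rest: lever its free long edge up, keeping the lower edge in the valley so that it pivots against the opposite slope, then lower it over gently with the gripper, so that it ends at rest on the opposite slope with its dyed face down.

Things in the scene. Friction and masses are not known exactly. Their poses are not given: they have to be found in the camera images.
- board_centre (a point): Centre of the loose sample board: wood, 103 mm wide, 235 long, 10.5 thick, 150 g, dyed yellow to pink on the broad face that is up at the start. Axes: x across the width, y along the length, z out of the dyed face. At first it slopes at 30 degrees on the rest's -y slope, lower long edge in the valley; the free long edge sticks out 38 mm past the slope, 50 mm above the valley, with open air below.
- rest: Wooden V rest, fixed to the table; origin on the table under its centre, x axis along the valley. On its +y and -y sides a flat slope rises at 30 degrees from the valley outwards (150 mm along x, 65 mm up the slope, 10 mm thick). Base 170 x 110 x 12 mm. The board starts on the -y slope and must end on the +y slope.
- valley (a point): Middle of the valley line where the two slopes meet, 40 mm above the table; the line runs along the rest's x axis. The board's lower long edge rests in it and can turn about it.

How it is judged:
By the outcome, as a careful person would: the job done as asked, in the order asked, and still so for the second after the job is handed in, with the robot touching nothing.
It also fails if it takes over 45 s, if anything falls off the work surface, if the arm or the gripper's body presses on something with over 40 N, if the wrist force passes 120 N, or if a joint passes its speed limit or range.

## Robot

A 6-joint arm with a two-finger parallel gripper is mounted at the origin on the work surface; the furniture and walls round the work are solid. World frame = base frame: x ahead of the robot, y to its left, z up, the work surface at z = 0. Lengths are in m, angles in rad, forces in N, time in s.
With the tool pointing down it reaches from about 0.35 to 0.85 m from the base axis. Payload 8.1 kg.
Tool frame: the origin (TCP) lies at the centre of the arm's flange, where the gripper is bolted on; the fingertips stand 186 mm ahead of it and the grasp point (between the pads) lies 167 mm ahead of it; z points along the fingers, y is the line along which they close (so a half turn about z gives the same grasp; the last joint's range is limited). The gripper opens to 93 mm and grips with 3 to 60 N. Pads are 15 mm wide; open, the fingers measure 128 mm over their backs; the gripper's body (75 mm by 188 mm) begins 65 mm behind the grasp point.
Start: joints at [1.196, 0.13, 1.488, -0, 1.523, -0.085], TCP at [0.171, 0.575, 0.405] pointing down, gripper open.
Joint ranges: [-2.96, 2.96], [-0.89, 2.26], [0.02, 2.5], [-1.34, 4.48], [0, 2.73], [-2.66, 2.66]. Speed limits (rad/s): [2.39, 2.39, 2.79, 3.14, 3.14, 3.14].

## Interface

Orientations are given as a rotation vector (axis times angle).
In Python, from plant import robot gives the robot as it stands.
- The arm moves only by the tool apply_moves, never from a script. Its argument "series" is a list of rows, each a list of 2 entries, a list of its own where there are three numbers: the shift along the tool's x, y, z in mm, then the turn, a rotation vector about the tool's x, y, z in rad. A call has 1 to 12 rows; each row shifts and turns the commanded pose from where the row before left it, along the tool's axes as they then stand; what a row does not reach is not made up. A row lasts 1/12 s, in which the tool goes at most 41.7 mm and 7.16 degrees, less where a joint would pass 70% of its speed; a pose out of reach is approached as far as the arm can. A call is refused whole if a number of a shift passes 41.7 or a number of a turn 0.125, either way. A call with a gripper value outside its range is refused whole. "claw" is the opening, from 0 (shut) to 1 (fully open), set as the call begins (left out, the last holds). The fingers move at their own pace and stop on an object; "newtons" is the grip in N (left out, the last holds). Time passes only in rows, so rows that do not move let the fingers close. It gives the time, the measured TCP pose, the force, the opening and the grip force at its end, in the units of the state.
- robot.read_state(): the state, without advancing time (a new reading comes with each control period).
- robot.read_camera(name): name is "scene" or "side" or "wrist"; returns (picture, depth): 420x560x3 uint8, blue, green, red; 420x560 float32, m along the optical axis (not along the pixel's ray), 0 where there is no reading.
- robot.calibration(name): a dict with "fx", "fy", "cx", "cy" (pixels), "extrinsics" (4x4, takes a point from world to camera coordinates). Camera axes: x right, y down, z forward; pixel columns grow to the right and rows downward; lengths in m; the calibration is good to about 2 mm. A picture is of the moment at which its call begins: read the wrist's pose just before it. calibration takes no time and is no camera call; for the wrist camera it gives the pose at the moment of the call.
- robot.close_job(): hands the job in; it is judged then, once.
The state is a dict: "t": time; "q": joint angles; "dq": joint speeds; "joint_torque": joint torques, N m; "tool_pos": TCP position; "orientation": TCP orientation; "force": force on the tool from outside, world axes, zero at the start; "wrist_torque": the same for the moment, N m; "opening": finger opening in m; "gripper_force": force on a finger pad.
Only numpy, scipy, OpenCV 4.12 (cv2) and the standard library are available. Lean on these libraries where they do the work, as an engineer would, in place of code of your own. Each camera call takes 0.05 s, during which the arm holds its last target. There are 200 camera calls.

## Working session

There is one attempt and no reset: what is moved stays moved. The work goes in short steps, Python scripts to look and compute and a tool call to move; the robot and the scene stay as the last step left them, time stands still between calls to the robot, and variables do not carry over. Pictures are saved under pics/ and viewed, at most 10 in all, crops included, and the job is handed in when it is done.

Besides the shell and the picture viewer there is one more tool, called after "Request:" in YAML: its name, and indented under it one key for each argument. apply_moves: Moves the arm, as the interface text tells. Its arguments: {"type":"object","properties":{"series":{"type":"array"},"claw":{"type":"number"},"newtons":{"type":"number"}},"required":["series"]}

```bash
mkdir -p pics; cat > h.py <<'E'
import numpy as np, cv2
from plant import robot
from scipy.spatial.transform import Rotation as R
def snap(name):
    K=robot.calibration(name); im,d=robot.read_camera(name); return K,im,d
def pts(K,d):
    v,u=np.mgrid[:d.shape[0],:d.shape[1]]
    P=np.stack([(u-K['cx'])*d/K['fx'],(v-K['cy'])*d/K['fy'],d],-1)
    E=np.array(K['extrinsics']); return (P-E[:3,3])@E[:3,:3]
E
python3 - <<'E'
from h import *
s=robot.read_state(); print({k:np.round(v,3) for k,v in s.items()})
ims=[]
for n in ['scene','side']:
    K,im,d=snap(n); np.savez(f'{n}0.npz',im=im,P=pts(K,d),d=d); ims.append(im)
    E=np.array(K['extrinsics']);print(n,K['fx'],np.round(-E[:3,:3].T@E[:3,3],3),np.round(E[2,:3],2))
    cv2.imwrite(f'pics/{n}0.png',im)
E
```

```text
{'t': np.float64(0.0), 'q': array([ 1.196,  0.131,  1.489, -0.   ,  1.523, -0.085]), 'dq': array([ 0.001, -0.002, -0.   ,  0.001, -0.001, -0.002]), 'joint_torque': array([ 0.0000e+00, -5.5984e+01, -4.9176e+01,  7.7000e-02,  3.6000e-02,
       -0.0000e+00]), 'tool_pos': array([0.171, 0.575, 0.404]), 'orientation': array([-4.540e-01, -3.108e+00,  3.000e-03]), 'force': array([ 1.082, -0.196,  0.471]), 'wrist_torque': array([0.014, 0.028, 0.022]), 'gripper_force': np.float64(0.0), 'opening': np.float64(0.093)}
scene 525.2943469894589 [-0.064  0.554  0.45 ] [ 0.61 -0.67 -0.43]
side 532.3310232261051 [0.236 0.701 0.448] [ 0.26 -0.86 -0.45]
```

View pics/scene0.png

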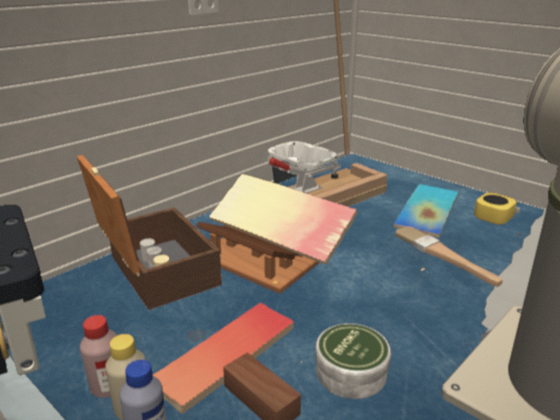

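View pics/side0.png

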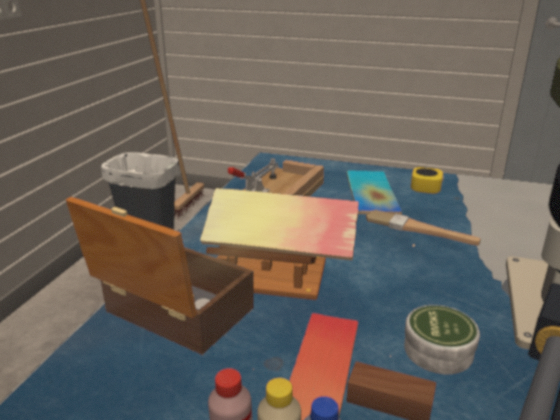

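The scene view shows the dyed board at about (283,215), tilted on the V rest, with an open wooden box at (165,245) to its left. The side view has the board at about (282,222) and the box at (165,265). Next I'll segment the board and fit it.

```bash
cat > fit.py <<'E'
from h import *
def corners(im,P,d,box):
    hsv=cv2.cvtColor(im,cv2.COLOR_BGR2HSV); b,g,r=[im[...,i].astype(int) for i in range(3)]
    m=((r>170)&(r-b>25)&(d>0)).astype(np.uint8); mm=np.zeros_like(m); u0,v0,u1,v1=box; mm[v0:v1,u0:u1]=m[v0:v1,u0:u1]
    n,l,st,c=cv2.connectedComponentsWithStats(mm); k=1+st[1:,4].argmax(); mm=(l==k)
    X=P[mm]
    for _ in range(4):
        c=np.median(X,0) if _==0 else X.mean(0); n=np.linalg.svd(X-X.mean(0),full_matrices=False)[2][2]; c=X.mean(0)
        e=abs((X-c)@n); X=X[e<max(.003,2*np.median(e))]
    n*=np.sign(n[2])
    a=np.cross(n,[0,0,1]);a/=np.linalg.norm(a); w=np.cross(n,a); 
    uv=np.stack([(X-c)@a,(X-c)@w],1).astype(np.float32)
    q=cv2.minAreaRect(uv); C=cv2.boxPoints(q)
    return n,c,q,c+C@np.stack([a,w]),len(X)
if __name__=='__main__':
  for nme,box in [('scene',(180,160,370,270)),('side',(190,180,370,262))]:
    z=np.load(nme+'0.npz'); n,c,q,C,N=corners(z['im'],z['P'],z['d'],box)
    print(nme,N,'n',n.round(3),'size',np.round(q[1],4),'\n',C.round(4),'ctr',C.mean(0).round(4))
  # surroundings height map
    P=z['P'].reshape(-1,3); 
    if nme=='side' or 1:
      H=np.full((20,20),-1.)
      ok=z['d'].ravel()>0
      for p in P[ok]:
        i=int((p[0]-.1)/.03); j=int((p[1]+.35)/.04)
        if 0<=i<20 and 0<=j<20: H[j,i]=max(H[j,i],p[2])
      print('cols x from .1 step .03; rows y from -.35 step .04');print((H*100).round().astype(int))
E
python3 fit.py
```

```text
scene 4484 n [ 0.154 -0.123  0.98 ] size [0.3781 0.246 ] 
 [[ 0.5569  0.0791  0.0651]
 [ 0.3281 -0.0079  0.09  ]
 [ 0.4545 -0.3585  0.0261]
 [ 0.6833 -0.2714  0.0012]] ctr [ 0.5057 -0.1397  0.0456]
cols x from .1 step .03; rows y from -.35 step .04
[[-100    0    0    4    4    4    3    1    1    1    1    0    4    4
     4    4    2    0    0 -100]
 [-100    0    0    0    0    0    1    1    1    1    0    0    4    2
     5    6    2    0    0 -100]
 [   0    0    0    0    0    0    1    1    1    1    0    0    4    4
     2    5    2    0    0 -100]
 [   0    0    0    0    0    1    2    1    1    1    0    0    4    4
     2    7    4    0    0 -100]
 [   0    1    1    1    1    1    1    1    1    0    0    0    4    4
     2    8    5 -100 -100 -100]
 [   0    1    1    0    0    0    0    0    0    0    0 -100    4    4
  -100   10   10 -100 -100 -100]
 [   1    0    0    0    0    0    0    0    0    0    0 -100 -100 -100
  -100   10   10 -100 -100 -100]
 [   1    0    0    0    0    0    0    0   10   10   10   10   10   10
    10 -100 -100 -100 -100 -100]
 [  37    0
[... 2895 characters left out ...]
1    1    1    0    0    0    6    4
  -100 -100    3    5    5 -100]
 [   0    0    0    3    3    3    3    1    1    0    0    0    9    9
    18   19   18   18   18 -100]
 [-100 -100    0    3    3    3    3    2    1    0    0    0   18   18
    18   19    0    0    0 -100]
 [-100 -100 -100 -100 -100 -100    1    1    1    0 -100    0    0    0
     0    0    0    0    0 -100]
 [-100 -100 -100 -100 -100 -100    9    9    9    9    9    0    0    0
     0    0    0    0    0 -100]
 [-100 -100 -100 -100 -100 -100    9    9    7    9    7 -100 -100 -100
  -100    0    0    0    0 -100]
 [-100 -100 -100 -100 -100 -100 -100 -100 -100 -100 -100 -100 -100 -100
  -100 -100 -100 -100 -100 -100]]
```

```bash
python3 - <<'E'
from h import *
from fit import corners
z=np.load('scene0.npz');P=z['P'];d=z['d'].copy()
w=(P[...,1]<.075)&(P[...,1]>-.065)&(P[...,2]>.043)&(P[...,0]>.3)&(P[...,0]<.6); d[~w]=0
n,c,q,C,N=corners(z['im'],P,d,(180,160,370,270))
print(N,n.round(3),np.round(q[1],4),'\n',C.round(4),C.mean(0).round(4))
P=np.concatenate([np.load(f'{k}0.npz')['P'][np.load(f'{k}0.npz')['d']>0] for k in('scene','side')])
H=np.full((14,16),-.01)
for p in P:
    i=int(np.floor((p[0]-.32)/.02)); j=int(np.floor((p[1]-.04)/.02))
    if 0<=i<16 and 0<=j<14: H[j,i]=max(H[j,i],p[2])
print('x .32 step .02 / y .04 step .02');print((H*1000).round().astype(int))
E
```

```text
6663 [-0.057  0.496  0.866] [0.1015 0.2346] 
 [[ 0.3424 -0.0522  0.0996]
 [ 0.5758 -0.0285  0.1014]
 [ 0.5672  0.0591  0.0507]
 [ 0.3338  0.0353  0.049 ]] [0.4548 0.0034 0.0752]
x .32 step .02 / y .04 step .02
[[  2   2  49  53  53  53  56  56  58  59  61  62  63   2   2   1]
 [  2   3  14  65  63  63  62  60  59  57  55 -10 -10 -10 -10 -10]
 [  2   3  13  73  73  73  72  71  71  69  66 -10 -10  63  64 -10]
 [  3   2   2  64  70  72  72  73  73  73  73  64  63  63  64  63]
 [ 14  14  14   2   2   2  63  64  64  64  62   8   8   8  64  63]
 [ 14  15  14   2   2   2  64  63 -10 -10   6   8  36  37  54  64]
 [ 14  14  13   2   2   3  63  63  35  36  38  37  38  38  35  63]
 [ 14  14  14   2   2   3   2  64  36  36  37  37  37   7 -10 -10]
 [ 14  14  13   2   2   2   2  63  62  36 -10 -10  52  52  54 172]
 [ 14  14  13   2   2   2   3  63  64  63  52 173 185 182 183 182]
 [ 14  14  13   3   2   3   2 137 182 182 182 189 189 182 182   2]
 [ 23  14  12   3   2   2   2 156 182 182 181   2   2   2   3   2]
 [ 14  15  11   2   2   2   3   3   2   2   2   2   2   2   2   2]
 [ 15  14  11   2 -10   2   1   1   1   1   2   3   2   2   2   2]]
```

```bash
cat > plan.py <<'E'
from h import *
psi=np.radians(6.6); e=np.array([np.cos(psi),np.sin(psi),0]); f=np.array([-np.sin(psi),np.cos(psi),0]); zz=np.array([0,0,1.])
V=np.array([.451,.0427,.040]); lam=np.radians(15)
def pose(th,phi,ov=20,s=-45,perp=0,lam=lam):
    """th board angle from vertical (deg, -60..60), phi tool lean"""
    t,p=np.radians([th,phi]); b=np.sin(t)*f+np.cos(t)*zz
    mb=np.array([-2.6*th/60,3+1.5*abs(th)/60])/1000
    tip=V+s/1000*e+mb[0]*f+mb[1]*zz+(103-ov)/1000*b+perp/1000*(np.cos(t)*f-np.sin(t)*zz)
    u=np.cos(lam)*(np.sin(p)*f+np.cos(p)*zz)-np.sin(lam)*e
    y=np.cos(p)*f-np.sin(p)*zz; z=-u; x=np.cross(y,z)
    return tip+.186*u, np.stack([x,y,z],1)
def rows(A,B,n=None):
    """n equal rows (shift mm, turn) from pose A to B, straight line"""
    (pa,Ra),(pb,Rb)=A,B; rv=R.from_matrix(Ra.T@Rb).as_rotvec()
    if n is None: n=int(max(np.ceil(np.linalg.norm(pb-pa)/.036),np.ceil(np.linalg.norm(rv)/.11)))
    out=[];
    for i in range(n):
        Rc=Ra@R.from_rotvec(rv*i/n).as_matrix(); out.append([list((Rc.T@(pb-pa)/n*1000).round(0).astype(int)),list((rv/n).round(3))])
    return out
def apply(A,rs):
    p,Rm=A
    for s,r in rs: p=p+Rm@np.array(s)/1000; Rm=Rm@R.from_rotvec(r).as_matrix()
    return p,Rm
def now():
    s=robot.read_state(); return s['tool_pos'],R.from_rotvec(s['orientation']).as_matrix()
def err(A,B): return ((B[0]-A[0])*1000).round(1), R.from_matrix(A[1].T@B[1]).as_rotvec().round(3)
E
python3 - <<'E'
from plan import *
A=now(); 
Q=pose(-60,-45,ov=-60); W=(np.array([.38,.15,.43]), A[1])
print('pre',Q[0].round(3),Q[1].round(2).tolist()); G=pose(-60,-45); F=pose(60,45); print(G[0].round(3),F[0].round(3), pose(0,0)[0].round(3))
r1=rows(A,W); print(*r1,sep='\n'); B=apply(A,r1)
Wb=(np.array([.36,-.1,.36]),Q[1]); 
r2=rows(B,(Q[0]+[0,0,.06],Q[1])); print('--');print(*r2,sep='\n')
E
```

```text
pre [ 0.389 -0.232  0.253] [[-0.98, -0.08, 0.18], [0.07, 0.7, 0.71], [-0.18, 0.71, -0.68]]
[ 0.381 -0.163  0.213] [0.336 0.227 0.213] [0.358 0.032 0.306]
[[np.int64(-23), np.int64(-25), np.int64(-2)], [np.float64(0.0), np.float64(0.0), np.float64(0.0)]]
[[np.int64(-23), np.int64(-25), np.int64(-2)], [np.float64(0.0), np.float64(0.0), np.float64(0.0)]]
[[np.int64(-23), np.int64(-25), np.int64(-2)], [np.float64(0.0), np.float64(0.0), np.float64(0.0)]]
[[np.int64(-23), np.int64(-25), np.int64(-2)], [np.float64(0.0), np.float64(0.0), np.float64(0.0)]]
[[np.int64(-23), np.int64(-25), np.int64(-2)], [np.float64(0.0), np.float64(0.0), np.float64(0.0)]]
[[np.int64(-23), np.int64(-25), np.int64(-2)], [np.float64(0.0), np.float64(0.0), np.float64(0.0)]]
[[np.int64(-23), np.int64(-25), np.int64(-2)], [np.float64(0.0), np.float64(0.0), np.float64(0.0)]]
[[np.int64(-23), np.int64(-25), np.int64(-2)], [np.float64(0.0), np.float64(0.0), np.float64(0.0)]]
[[np.int64(-23), np.int64(-25), np.int64(-2)], [np.float64(0.0), np.float64(0.0), np.float64(0.0)]]
[[np.int64(-23), np.int64(-25), np.int64(-2)],
[... 1051 characters left out ...]
(-0.068), np.float64(-0.007), np.float64(-0.023)]]
[[np.int64(-5), np.int64(-33), np.int64(-3)], [np.float64(-0.068), np.float64(-0.007), np.float64(-0.023)]]
[[np.int64(-4), np.int64(-32), np.int64(-5)], [np.float64(-0.068), np.float64(-0.007), np.float64(-0.023)]]
[[np.int64(-4), np.int64(-32), np.int64(-7)], [np.float64(-0.068), np.float64(-0.007), np.float64(-0.023)]]
[[np.int64(-3), np.int64(-32), np.int64(-9)], [np.float64(-0.068), np.float64(-0.007), np.float64(-0.023)]]
[[np.int64(-2), np.int64(-31), np.int64(-11)], [np.float64(-0.068), np.float64(-0.007), np.float64(-0.023)]]
[[np.int64(-2), np.int64(-30), np.int64(-13)], [np.float64(-0.068), np.float64(-0.007), np.float64(-0.023)]]
```

Request:
apply_moves:
  series:
    - [[-23,-25,-2],[0,0,0]]
    - [[-23,-25,-2],[0,0,0]]
    - [[-23,-25,-2],[0,0,0]]
    - [[-23,-25,-2],[0,0,0]]
    - [[-23,-25,-2],[0,0,0]]
    - [[-23,-25,-2],[0,0,0]]
    - [[-23,-25,-2],[0,0,0]]
    - [[-23,-25,-2],[0,0,0]]
    - [[-23,-25,-2],[0,0,0]]
    - [[-23,-25,-2],[0,0,0]]
    - [[-23,-25,-2],[0,0,0]]
    - [[-23,-25,-2],[0,0,0]]
  claw: 0.3

```text
t: 1.1
tool_pos: [0.3504, 0.2071, 0.4286]
orientation: [-0.453, -3.109, 0.0]
force: [1.2, 0.4, -0.1]
opening: 0.0277
gripper_force: 0.0
```

Request:
apply_moves:
  series:
    - [[-23,-25,-2],[0,0,0]]
    - [[-23,-25,-2],[0,0,0]]
    - [[-10,-30,10],[-0.07,-0.007,-0.023]]
    - [[-9,-31,8],[-0.07,-0.007,-0.023]]
    - [[-8,-32,6],[-0.07,-0.007,-0.023]]
    - [[-7,-32,4],[-0.07,-0.007,-0.023]]
    - [[-7,-32,2],[-0.07,-0.007,-0.023]]
    - [[-6,-33,0],[-0.07,-0.007,-0.023]]
    - [[-5,-33,-3],[-0.07,-0.007,-0.023]]
    - [[-4,-32,-5],[-0.07,-0.007,-0.023]]

```text
t: 1.93
tool_pos: [0.3849, -0.1064, 0.3501]
orientation: [0.145, 2.888, 0.814]
force: [-0.2, 0.3, -0.7]
opening: 0.0281
gripper_force: 0.0
```

```bash
python3 - <<'E'
from plan import *
A=now();print(A[0].round(3),robot.read_state()['q'].round(2),robot.read_state()['t'])
Q=pose(-60,-45,ov=-60); print(err(A,Q)); r=rows(A,Q); 
for x in r: print([int(a) for a in x[0]],[float(a) for a in x[1]])
E
```

```text
[ 0.385 -0.106  0.35 ] [-0.65 -0.36  2.1   0.53  1.61 -2.15] 1.9333
(array([   4.1, -125.4,  -97.1]), array([-0.255, -0.024, -0.094]))
[-2, -31, 4] [-0.051, -0.005, -0.019]
[-1, -32, 2] [-0.051, -0.005, -0.019]
[-1, -32, 0] [-0.051, -0.005, -0.019]
[0, -32, -1] [-0.051, -0.005, -0.019]
[0, -32, -3] [-0.051, -0.005, -0.019]
```

Request:
apply_moves:
  series:
    - [[-2,-31,4],[-0.05,-0.005,-0.02]]
    - [[-1,-32,2],[-0.05,-0.005,-0.02]]
    - [[-1,-32,0],[-0.05,-0.005,-0.02]]
    - [[0,-32,-1],[-0.05,-0.005,-0.02]]
    - [[0,-32,-3],[-0.05,-0.005,-0.02]]
    - [[0,0,0],[0,0,0]]

```text
t: 2.43
tool_pos: [0.3878, -0.2334, 0.2465]
orientation: [-0.005, 2.719, 1.147]
force: [-1.3, 0.7, -1.4]
opening: 0.028
gripper_force: 0.0
```

```bash
python3 - <<'E'
from plan import *
A=now();s=robot.read_state();print(A[0].round(3),s['q'].round(2),s['t'],s['opening'])
Q=pose(-60,-45,ov=-60); print(err(A,Q)); 
for x in rows(A,pose(-60,-45),6): print([int(a) for a in x[0]],[float(a) for a in x[1]])
K,im,d=snap('side'); K2,im2,d2=snap('wrist')
cv2.imwrite('pics/b.png',np.hstack([cv2.resize(im[100:340,100:420],None,fx=1.25,fy=1.25),cv2.resize(im2,(400,300))]))
E
```

```text
[ 0.388 -0.233  0.246] [-0.91  0.12  1.92  0.61  1.66 -2.61] 2.4333 0.02800243736895889
(array([1.2, 1.5, 6.6]), array([ 0.002, -0.005, -0.005]))
[3, 4, 12] [0.0, -0.001, -0.001]
[3, 4, 12] [0.0, -0.001, -0.001]
[3, 4, 12] [0.0, -0.001, -0.001]
[3, 4, 12] [0.0, -0.001, -0.001]
[3, 4, 12] [0.0, -0.001, -0.001]
[3, 4, 12] [0.0, -0.001, -0.001]
```

View pics/b.png

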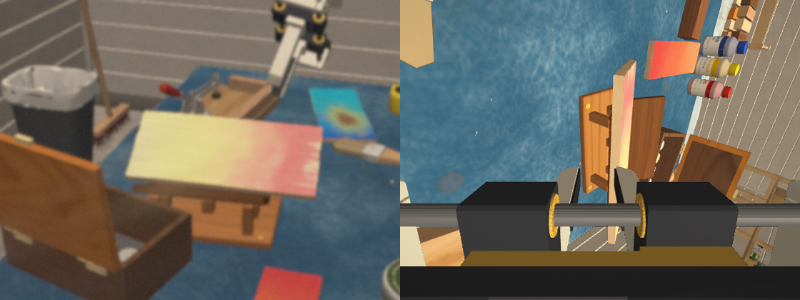

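The side crop shows the gripper behind the board with the tips above and behind its free edge. In the wrist view (right half) the board runs down at about u=620, beside the right fingertip at (625,190). That matches the sideways offset of the approach path, so I'll slide in.

Request:
apply_moves:
  series:
    - [[3,4,12],[0,0,0]]
    - [[3,4,12],[0,0,0]]
    - [[3,4,12],[0,0,0]]
    - [[3,4,12],[0,0,0]]
    - [[0,0,0],[0,0,0]]

```text
t: 2.95
tool_pos: [0.3847, -0.1831, 0.2303]
orientation: [-0.018, 2.72, 1.13]
force: [-0.4, 1.2, -0.5]
opening: 0.0281
gripper_force: 0.0
```

```bash
python3 - <<'E'
from plan import *
A=now();s=robot.read_state();print(A[0].round(3),s['q'].round(2),s['t'],s['opening'],s['force'])
print(err(A,pose(-60,-45)))
for x in rows(A,pose(-60,-45),2): print([int(a) for a in x[0]],[float(a) for a in x[1]])
K2,im2,d2=snap('wrist')
cv2.imwrite('pics/c.png',cv2.resize(im2[60:360,120:440],None,fx=1.8,fy=1.8))
E
```

```text
[ 0.385 -0.183  0.23 ] [-0.84  0.05  2.03  0.64  1.59 -2.59] 2.95 0.02806073539519101 [-0.42173163  1.17528082 -0.49352406]
(array([ -3.6,  20. , -17.3]), array([-0.008, -0.004,  0.006]))
[4, 1, 13] [-0.004, -0.002, 0.003]
[4, 1, 13] [-0.004, -0.002, 0.003]
```

View pics/c.png

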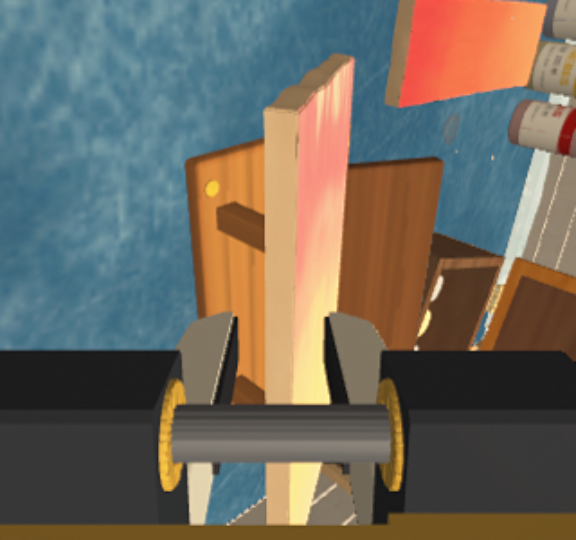

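The board edge sits midway between the fingers: edge at u≈281, finger inner faces at 236 and 325. I'll go in the last 20 mm or so and plan the turn.

Request:
apply_moves:
  series:
    - [[4,1,13],[0,0,0]]
    - [[4,1,13],[0,0,0]]
    - [[0,0,0],[0,0,0]]

```text
t: 3.25
tool_pos: [0.3805, -0.1633, 0.21]
orientation: [-0.015, 2.721, 1.134]
force: [0.4, 0.1, -1.0]
opening: 0.0278
gripper_force: 0.0
```

```bash
cat > arc.py <<'E'
from plan import *
import sys
a,b,n=map(float,sys.argv[1:4]); n=int(n)
s=robot.read_state();A=now();print(A[0].round(3),s['q'].round(2),s['t'],s['opening'].round(4),s['force'].round(1),s['gripper_force'])
print('err',*err(A,pose(a,a*.75)))
for th in np.linspace(a,b,n+1)[1:]:
    B=pose(th,th*.75); x=rows(A,B,1)[0]; sh=np.round(x[0]).astype(int).tolist(); rv=np.round(x[1],3).tolist(); print([sh,rv],end=', '); A=apply(A,[[sh,rv]])
print('\nend err',*err(A,B))
E
python3 arc.py -60 -30 12
```

```text
Traceback (most recent call last):
  File "arc.py", line 4, in <module>
    s=robot.read_state();A=now();print(A[0].round(3),s['q'].round(2),s['t'],s['opening'].round(4),s['force'].round(1),s['gripper_force'])
                                                                            ^^^^^^^^^^^^^^^^^^
AttributeError: 'float' object has no attribute 'round'
```

```bash
sed -i "s/s\['opening'\].round(4)/round(s['opening'],4)/" arc.py; python3 arc.py -60 -30 12
```

```text
[ 0.381 -0.163  0.21 ] [-0.82  0.05  2.08  0.65  1.54 -2.6 ] 3.25 0.0278 [ 0.4  0.1 -1. ] 0.0
err [0.5 0.3 3. ] [-0.006 -0.005  0.003]
[[-1, 12, -3], [0.026, -0.005, -0.005]], [[0, 9, 0], [0.032, 0.0, -0.009]], [[-1, 9, -1], [0.031, 0.0, -0.008]], [[0, 9, -1], [0.032, 0.0, -0.009]], [[0, 10, 0], [0.031, 0.0, -0.008]], [[0, 9, -1], [0.032, 0.0, -0.009]], [[0, 9, 0], [0.032, 0.0, -0.008]], [[0, 10, -1], [0.031, 0.0, -0.009]], [[-1, 9, 0], [0.032, 0.0, -0.008]], [[0, 9, -1], [0.031, 0.0, -0.009]], [[0, 10, 0], [0.032, 0.0, -0.008]], [[0, 9, 0], [0.032, 0.0, -0.009]], 
end err [-0.3 -0.1  0.3] [-0.  0.  0.]
```

Request:
apply_moves:
  series:
    - [[-1,12,-3],[0.026,-0.005,-0.005]]
    - [[0,9,0],[0.032,0,-0.009]]
    - [[-1,9,-1],[0.031,0,-0.008]]
    - [[0,9,-1],[0.032,0,-0.009]]
    - [[0,10,0],[0.031,0,-0.008]]
    - [[0,9,-1],[0.032,0,-0.009]]
    - [[0,9,0],[0.032,0,-0.008]]
    - [[0,10,-1],[0.031,0,-0.009]]
    - [[-1,9,0],[0.032,0,-0.008]]
    - [[0,9,-1],[0.031,0,-0.009]]
    - [[0,10,0],[0.032,0,-0.008]]
    - [[0,9,0],[0.032,0,-0.009]]

```text
t: 4.25
tool_pos: [0.3721, -0.0778, 0.283]
orientation: [-0.089, 2.845, 0.581]
force: [-0.1, -0.4, 0.3]
opening: 0.0278
gripper_force: 0.2
```

```bash
python3 arc.py -30 0 12;  python3 - <<'E'
from plan import *
K,im,d=snap('side'); K2,im2,d2=snap('wrist')
cv2.imwrite('pics/d.png',np.hstack([cv2.resize(im[100:340,100:420],None,fx=1.25,fy=1.25),cv2.resize(im2,(400,300))]))
E
```

```text
[ 0.372 -0.078  0.283] [-0.57 -0.45  2.27  0.47  1.38 -2.31] 4.25 0.0278 [-0.1 -0.4  0.3] 0.22129767516162246
err [-1.1  1.5 -1.4] [-0.004  0.002  0.001]
[[1, 10, 1], [0.028, 0.002, -0.008]], [[0, 10, 0], [0.031, 0.0, -0.008]], [[0, 9, 0], [0.032, 0.0, -0.009]], [[0, 9, 0], [0.032, 0.0, -0.008]], [[0, 10, 0], [0.031, 0.0, -0.009]], [[0, 9, 0], [0.032, 0.0, -0.008]], [[0, 10, 0], [0.031, 0.0, -0.009]], [[0, 9, 0], [0.032, 0.0, -0.008]], [[0, 9, 0], [0.032, 0.0, -0.009]], [[0, 10, 0], [0.031, 0.0, -0.008]], [[0, 9, 0], [0.032, 0.0, -0.009]], [[0, 9, 0], [0.031, 0.0, -0.008]], 
end err [-0.2  0.4 -0.1] [ 0.  0. -0.]
```

View pics/d.png

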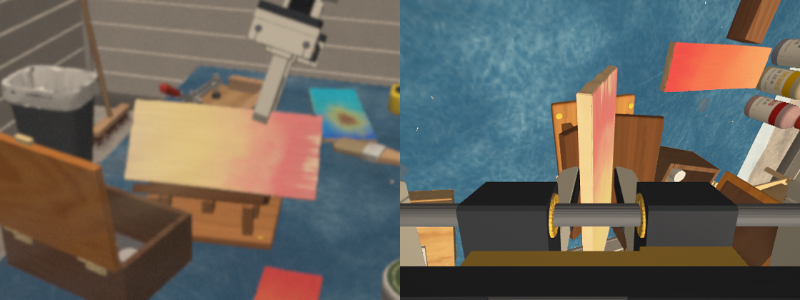

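The board has risen and sits between the fingers. The reach gets short near vertical (q2 is falling), so I'll reduce the tool's lean toward the base for that part.

```bash
sed -i 's/^def pose(th,phi,ov=20,s=-45,perp=0,lam=lam):/def lean(th): return np.radians(np.interp(th,[-60,-30,-10,10,60],[15,15,3,3,10]))\ndef pose(th,phi,ov=20,s=-45,perp=0):/; s/    t,p=np.radians/    lam=lean(th); t,p=np.radians/' plan.py; python3 arc.py -30 0 12
```

```text
[ 0.372 -0.077  0.283] [-0.57 -0.45  2.27  0.47  1.38 -2.32] 4.35 0.0279 [-0.1 -0.4 -0.1] 0.21578750805929303
err [-1.2  1.1 -1.8] [-0.003  0.003  0.003]
[[-3, 10, 2], [0.028, 0.029, -0.005]], [[-5, 9, -1], [0.032, 0.026, -0.008]], [[-5, 10, 0], [0.032, 0.026, -0.006]], [[-5, 9, 0], [0.033, 0.027, -0.005]], [[-5, 10, 0], [0.032, 0.026, -0.005]], [[-5, 9, 0], [0.033, 0.026, -0.004]], [[-5, 10, 0], [0.032, 0.026, -0.003]], [[-5, 9, 0], [0.033, 0.026, -0.002]], [[0, 10, 0], [0.032, 0.0, -0.002]], [[0, 10, 0], [0.033, 0.0, -0.002]], [[0, 9, 1], [0.033, 0.0, -0.001]], [[0, 10, 0], [0.033, 0.0, -0.002]], 
end err [-0.4 -0.2  0.2] [-0.  0.  0.]
```

Request:
apply_moves:
  series:
    - [[-3,10,2],[0.028,0.029,-0.005]]
    - [[-5,9,-1],[0.032,0.026,-0.008]]
    - [[-5,10,0],[0.032,0.026,-0.006]]
    - [[-5,9,0],[0.033,0.027,-0.005]]
    - [[-5,10,0],[0.032,0.026,-0.005]]
    - [[-5,9,0],[0.033,0.026,-0.004]]
    - [[-5,10,0],[0.032,0.026,-0.003]]
    - [[-5,9,0],[0.033,0.026,-0.002]]
    - [[0,10,0],[0.032,0,-0.002]]
    - [[0,10,0],[0.033,0,-0.002]]
    - [[0,9,1],[0.033,0,-0.001]]
    - [[0,10,0],[0.033,0,-0.002]]

```text
t: 5.35
tool_pos: [0.3972, 0.0359, 0.3104]
orientation: [-0.175, 3.087, 0.005]
force: [-0.2, 0.6, 0.1]
opening: 0.028
gripper_force: 0.1
```

```bash
python3 arc.py 0 30 16;  python3 - <<'E'
from plan import *
K,im,d=snap('scene'); K2,im2,d2=snap('wrist')
cv2.imwrite('pics/e.png',np.hstack([cv2.resize(im[90:330,140:460],None,fx=1.25,fy=1.25),cv2.resize(im2,(400,300))]))
E
```

```text
[0.397 0.036 0.31 ] [-0.04 -0.42  2.16  0.01  1.35 -1.73] 5.35 0.028 [-0.2  0.6  0.1] 0.09883109418296954
err [-0.5  0.6  1.3] [ 0.001 -0.003 -0.002]
[[0, 8, -1], [0.025, -0.003, -0.003]], [[0, 7, 0], [0.025, 0.0, -0.001]], [[0, 7, 0], [0.024, 0.0, -0.002]], [[0, 7, 0], [0.025, 0.0, -0.001]], [[0, 8, 0], [0.024, 0.0, -0.001]], [[1, 7, 0], [0.025, -0.003, -0.002]], [[1, 7, 1], [0.024, -0.004, -0.001]], [[1, 7, 0], [0.025, -0.005, -0.001]], [[1, 7, 0], [0.024, -0.005, -0.002]], [[0, 7, 0], [0.025, -0.004, -0.002]], [[1, 8, 1], [0.024, -0.005, -0.002]], [[1, 7, 0], [0.025, -0.004, -0.002]], [[1, 7, 0], [0.024, -0.005, -0.002]], [[1, 7, 1], [0.024, -0.005, -0.002]], [[1, 7, 0], [0.025, -0.004, -0.002]], [[1, 7, 0], [0.024, -0.005, -0.003]], 
end err [ 0.2  0.2 -0.5] [0. 0. 0.]
```

View pics/e.png

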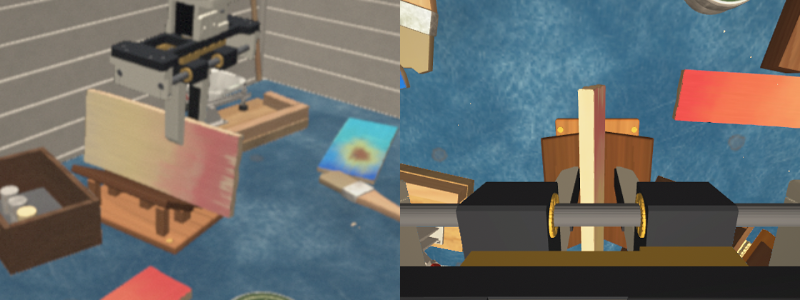

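The board is almost upright with its lower edge in the valley, leaning on the rear finger. I'll narrow the gap slightly and carry on slowly.

Request:
apply_moves:
  series:
    - [[0,0,0],[0,0,0]]
    - [[0,0,0],[0,0,0]]
    - [[0,8,-1],[0.025,-0.003,-0.003]]
    - [[0,7,0],[0.025,0,-0.001]]
    - [[0,7,0],[0.024,0,-0.002]]
    - [[0,7,0],[0.025,0,-0.001]]
    - [[0,8,0],[0.024,0,-0.001]]
    - [[1,7,0],[0.025,-0.003,-0.002]]
    - [[1,7,1],[0.024,-0.004,-0.001]]
    - [[1,7,0],[0.025,-0.005,-0.001]]
    - [[1,7,0],[0.024,-0.005,-0.002]]
    - [[0,7,0],[0.025,-0.004,-0.002]]
  claw: 0.21
  newtons: 5

```text
t: 6.45
tool_pos: [0.385, 0.1056, 0.3027]
orientation: [-0.187, 3.026, -0.367]
force: [-0.3, 0.6, -0.2]
opening: 0.0193
gripper_force: 0.1
```

```bash
python3 arc.py 18.75 40 12;  python3 - <<'E'
from plan import *
K,im,d=snap('scene'); K2,im2,d2=snap('wrist')
cv2.imwrite('pics/f.png',np.hstack([cv2.resize(im[90:330,140:460],None,fx=1.25,fy=1.25),cv2.resize(im2,(400,300))]))
E
```

```text
[0.385 0.106 0.303] [ 0.26 -0.38  2.16 -0.26  1.33 -1.38] 6.45 0.0193 [-0.3  0.6 -0.2] 0.09760481236298801
err [-0.5  0.8 -0.7] [-0.     0.    -0.001]
[[1, 8, 1], [0.023, -0.004, -0.003]], [[1, 7, 0], [0.023, -0.004, -0.002]], [[1, 6, 0], [0.023, -0.005, -0.002]], [[1, 7, 1], [0.023, -0.004, -0.002]], [[1, 7, 0], [0.023, -0.004, -0.002]], [[0, 7, 0], [0.023, -0.005, -0.002]], [[1, 6, 1], [0.024, -0.004, -0.002]], [[1, 7, 0], [0.023, -0.004, -0.003]], [[1, 7, 1], [0.023, -0.005, -0.002]], [[1, 6, 0], [0.023, -0.004, -0.003]], [[1, 7, 1], [0.023, -0.004, -0.003]], [[1, 7, 0], [0.023, -0.005, -0.003]], 
end err [ 0.4 -0.1 -0.1] [-0.  0.  0.]
```

View pics/f.png

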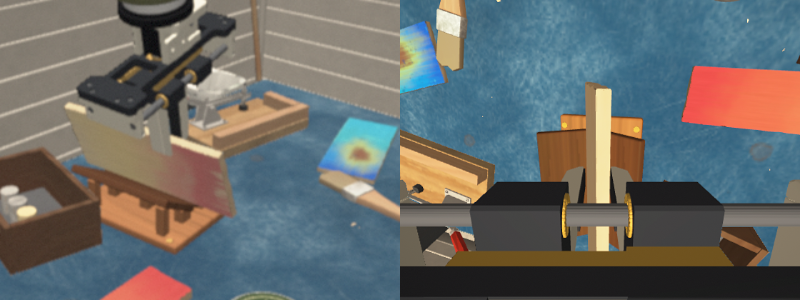

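The board is past vertical and now leans on the front finger. I'll keep lowering it.

Request:
apply_moves:
  series:
    - [[1,8,1],[0.023,-0.004,-0.003]]
    - [[1,7,0],[0.023,-0.004,-0.002]]
    - [[1,6,0],[0.023,-0.005,-0.002]]
    - [[1,7,1],[0.023,-0.004,-0.002]]
    - [[1,7,0],[0.023,-0.004,-0.002]]
    - [[0,7,0],[0.023,-0.005,-0.002]]
    - [[1,6,1],[0.024,-0.004,-0.002]]
    - [[1,7,0],[0.023,-0.004,-0.003]]
    - [[1,7,1],[0.023,-0.005,-0.002]]
    - [[1,6,0],[0.023,-0.004,-0.003]]
    - [[1,7,1],[0.023,-0.004,-0.003]]
    - [[1,7,0],[0.023,-0.005,-0.003]]

```text
t: 7.55
tool_pos: [0.3664, 0.1778, 0.2675]
orientation: [-0.216, 2.884, -0.763]
force: [-0.5, -0.3, 0.1]
opening: 0.0196
gripper_force: 0.2
```

```bash
python3 arc.py 40 60 12;  python3 - <<'E'
from plan import *
K,im,d=snap('scene'); K2,im2,d2=snap('side')
cv2.imwrite('pics/g.png',np.hstack([cv2.resize(im[90:330,140:460],None,fx=1.25,fy=1.25),cv2.resize(im2[100:340,100:420],None,fx=1.25,fy=1.25)]))
E
```

```text
[0.366 0.178 0.268] [ 0.56 -0.2   2.12 -0.54  1.37 -1.01] 7.55 0.0196 [-0.5 -0.3  0.1] 0.18557520961621776
err [ 0.2 -0.  -0.2] [ 0. -0.  0.]
[[1, 6, 1], [0.022, -0.004, -0.002]], [[0, 7, 0], [0.021, -0.004, -0.003]], [[1, 6, 1], [0.022, -0.004, -0.003]], [[1, 6, 0], [0.022, -0.004, -0.003]], [[1, 7, 1], [0.021, -0.004, -0.003]], [[1, 6, 0], [0.022, -0.005, -0.004]], [[1, 6, 1], [0.021, -0.004, -0.003]], [[1, 6, 1], [0.022, -0.004, -0.003]], [[0, 7, 0], [0.021, -0.004, -0.004]], [[1, 6, 1], [0.022, -0.004, -0.003]], [[1, 6, 1], [0.021, -0.004, -0.004]], [[1, 6, 0], [0.022, -0.004, -0.004]], 
end err [ 0.   0.  -0.5] [-0.  0.  0.]
```

View pics/g.png

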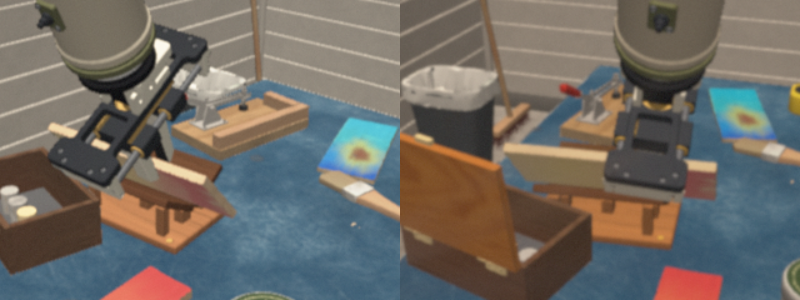

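The board is about 20° above its final position and still carried by the finger. The gripper is clear of the box, so I'll lower the rest.

Request:
apply_moves:
  series:
    - [[1,6,1],[0.022,-0.004,-0.002]]
    - [[0,7,0],[0.021,-0.004,-0.003]]
    - [[1,6,1],[0.022,-0.004,-0.003]]
    - [[1,6,0],[0.022,-0.004,-0.003]]
    - [[1,7,1],[0.021,-0.004,-0.003]]
    - [[1,6,0],[0.022,-0.005,-0.004]]
    - [[1,6,1],[0.021,-0.004,-0.003]]
    - [[1,6,1],[0.022,-0.004,-0.003]]
    - [[0,7,0],[0.021,-0.004,-0.004]]

```text
t: 8.4
tool_pos: [0.3546, 0.2208, 0.2296]
orientation: [-0.246, 2.751, -1.028]
force: [-0.3, 1.0, -0.7]
opening: 0.0196
gripper_force: 0.2
```

Request:
apply_moves:
  series:
    - [[1,6,1],[0.022,-0.004,-0.003]]
    - [[1,6,1],[0.021,-0.004,-0.004]]
    - [[1,6,0],[0.022,-0.004,-0.004]]
    - [[0,0,0],[0,0,0]]

```text
t: 8.73
tool_pos: [0.3503, 0.2321, 0.215]
orientation: [-0.259, 2.704, -1.114]
force: [-0.2, 0.5, -0.2]
opening: 0.0194
gripper_force: 0.2
```

```bash
python3 arc.py 60 60 1; python3 - <<'E'
from plan import *
for nme in('side','scene'):
    K,im,d=snap(nme); P=pts(K,d)
    m=(d>0)&(P[...,1]>.03)&(P[...,1]<.16)&(P[...,2]>.045)&(P[...,2]<.125)&(P[...,0]>.45)&(P[...,0]<.56)
    L=(P[m]-V); print(nme,m.sum());
    q=L@f; 
    for a in np.arange(-.01,.11,.015):
        k=(q>a)&(q<a+.015); 
        if k.sum()>5: print(a.round(3),(L[k,2].mean()*1000).round(1),(L[k,2].max()*1000).round(1))
K2,im2,d2=snap('wrist')
cv2.imwrite('pics/i.png',np.hstack([cv2.resize(im[90:330,140:460],None,fx=1.25,fy=1.25),cv2.resize(im2,(400,300))]))
E
```

```text
[0.35  0.232 0.215] [ 0.77  0.07  2.04 -0.73  1.45 -0.74] 8.7333 0.0194 [-0.2  0.5 -0.2] 0.15448285412276164
err [ 1.  -0.8  0.6] [-0.003  0.002  0.003]
[[-1, -1, 0], [-0.003, 0.002, 0.003]], 
end err [-0.  -0.3 -0.3] [-0. -0. -0.]
side 2155
-0.01 7.0 13.1
0.035 10.5 36.4
0.05 23.2 46.1
0.065 15.6 54.3
0.08 41.7 60.1
0.095 15.5 21.7
scene 364
0.005 19.3 22.6
0.05 12.2 21.3
0.065 15.7 23.0
0.08 17.8 23.5
0.095 16.1 23.1
```

View pics/i.png

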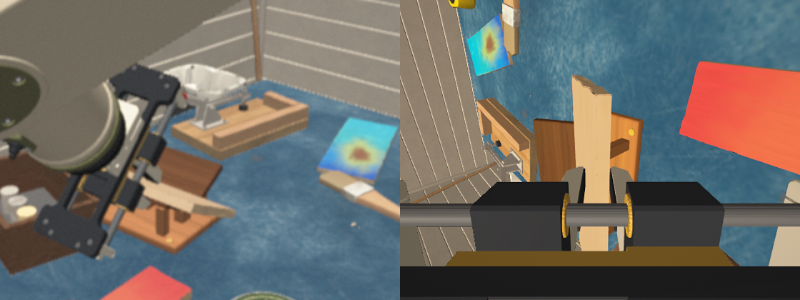

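The bare face is now up and the board lies close to the +y slope, with only light contact on the lower finger. I'll lower that finger a few more millimetres until it carries nothing.

Request:
apply_moves:
  series:
    - [[0,1,0],[0,0,0]]
    - [[0,1,0],[0,0,0]]
    - [[0,1,0],[0,0,0]]
    - [[0,1,0],[0,0,0]]
    - [[0,0,0],[0,0,0]]

```text
t: 9.3
tool_pos: [0.3507, 0.2346, 0.2134]
orientation: [-0.256, 2.705, -1.109]
force: [0.0, -1.0, 0.2]
opening: 0.0192
gripper_force: 0.0
```

Request:
apply_moves:
  series:
    - [[0,1,0],[0,0,0]]
    - [[0,0,0],[0,0,0]]
    - [[0,0,0],[0,0,0]]
  claw: 0.34

```text
t: 9.55
tool_pos: [0.3506, 0.2353, 0.2127]
orientation: [-0.256, 2.705, -1.109]
force: [1.3, 0.5, -0.6]
opening: 0.031
gripper_force: 0.0
```

The finger carries nothing now. I'll withdraw outward along the board plane, then go up and away.

Request:
apply_moves:
  series:
    - [[-2,3,-12],[0,0,0]]
    - [[-2,3,-12],[0,0,0]]
    - [[-2,3,-12],[0,0,0]]
    - [[-2,3,-12],[0,0,0]]
    - [[-2,3,-12],[0,0,0]]
    - [[-4,0,-20],[0,0,0]]
    - [[-4,-5,-25],[0,0,0]]
    - [[-4,-10,-25],[0,0,0]]
    - [[-4,-10,-25],[0,0,0]]
    - [[0,0,0],[0,0,0]]

```text
t: 10.38
tool_pos: [0.3374, 0.3419, 0.3368]
orientation: [-0.254, 2.702, -1.099]
force: [0.4, 0.7, 0.7]
opening: 0.0318
gripper_force: 0.0
```

```bash
python3 - <<'E'
from plan import *
ims=[]
s=robot.read_state();print(s['tool_pos'],s['q'].round(2))
for nme in('side','scene'):
    K,im,d=snap(nme); P=pts(K,d); ims.append(cv2.resize(im[90:330,130:450],None,fx=1.25,fy=1.25))
    L=P-V; F=L@f; Ee=L@e; zt=.0121+F*np.tan(np.pi/6)
    m=(d>0)&(F>0)&(F<.1)&(abs(Ee)<.13)&(abs(L[...,2]-zt)<.008)
    X=L[m]; A=np.c_[X@e,X@f,np.ones(len(X))]; c=np.linalg.lstsq(A,X[:,2],rcond=None)[0]
    print(nme,m.sum(),'slope',np.degrees(np.arctan(c[1])).round(1),'along',c[0].round(3),'z0',c[2].round(4),'e range',np.percentile(X@e,[1,99]).round(3),'f',np.percentile(X@f,[1,99]).round(3))
cv2.imwrite('pics/j.png',np.hstack(ims))
E
```

```text
[0.33744118 0.34185214 0.33683013] [ 0.93  0.09  1.76 -0.66  1.74 -0.79]
side 361 slope 27.8 along 0.001 z0 0.0116 e range [-0.117  0.109] f [0.009 0.088]
scene 1575 slope 27.8 along 0.006 z0 0.0132 e range [-0.118  0.11 ] f [0.001 0.088]
```

View pics/j.png

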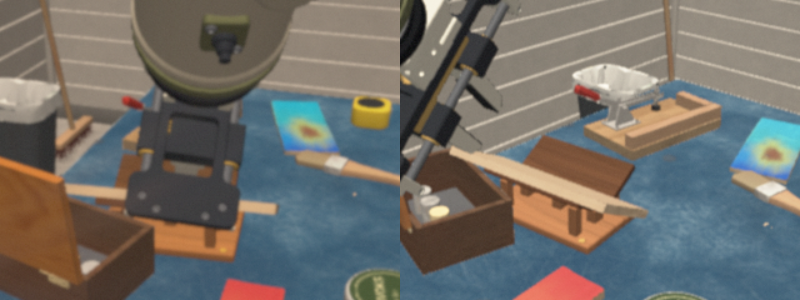

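The board lies flat on the +y slope with its bare face up and its edge in the valley, and the gripper is clear. I'll hand it in.

Request:
apply_moves:
  series:
    - [[0,0,-20],[0,0,0]]
    - [[0,0,-20],[0,0,0]]
    - [[0,0,0],[0,0,0]]
    - [[0,0,0],[0,0,0]]
    - [[0,0,0],[0,0,0]]
    - [[0,0,0],[0,0,0]]

```text
t: 10.98
tool_pos: [0.3268, 0.3646, 0.3572]
orientation: [-0.257, 2.705, -1.113]
force: [-0.7, -0.2, -0.3]
opening: 0.0315
gripper_force: 0.0
```

```bash
python3 -c "
from plant import robot
print(robot.close_job())"
```

```text
the job is handed in; nothing more can be done
None
```

The board is turned over: it lies dyed face down at rest on the +y slope with its lower edge in the valley, the gripper is clear of it, and I handed the job in at about 11 s.

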